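# Scoop brass plugs into the order tub

## Task

Take the hand scoop by its handle, scoop up the three brass plugs lying in the metal tray and tip them all into the round tub (not the square bin); do not touch the plugs with the fingers. Then stand the scoop upright back in the tray and let go. Leave the square bin where it is.

Things in the scene. Friction and masses are not known exactly. Their poses are not given: they have to be found in the camera images.
- tray: Bare-metal trough screwed to the counter. Origin: centre of its underside; its x runs along it, away from the robot within 15 degrees; z up. Floor 4 mm above the counter, 110 mm wide, flat from x = -78 to +117 mm. Side walls and far end wall 3 mm thick, 45 mm high; the near (-x) end is a full-width ramp. Plugs lie in the near half, the scoop stands at the far end.
- ramp_foot (a point): Middle of the line where the tray's floor meets the ramp at its near end (tray x = -78, y = 0, z = 4 mm; axes as the tray). The ramp rises at 45 degrees towards the robot, to 43 mm high at tray x = -121 mm: plugs pushed along the floor against it ride up it and slide back into a scoop whose lip reaches its foot and then follows it up while tilting mouth-up.
- scoop: Steel hand scoop, 220 g, loose, standing on the tray's floor, nearly lined up with it. Origin: centre of its underside, z up, open mouth towards its own -x, facing plugs and robot. Floor 2 mm thick, 95 mm long (lip at x = -47.5 mm), 98 mm wide; sides and back 2 mm thick, 34 mm high (sides 18 mm over the front 20 mm). Plugs slide out when it is tipped mouth-down by about 50 degrees.
- scoop_grip (a point): Point on the axis of the scoop's upright handle at gripping height: scoop x = +35.5, y = 0, z = 95 mm, axes as the scoop. The handle is a square wooden grip 24 x 24 mm, sides square to the scoop's axes, from z = 50 to z = 120 mm above the scoop's underside, on a 16 mm square steel stem.
- plug1: Plug 1: a brass pipe plug, a squat round button with domed edges, 27 mm in diameter and 20 mm high, 60 g, lying in the tray. Origin: centre of its underside (it turns with the plug when the plug tumbles).
- plug2: Plug 2: a brass pipe plug, a squat round button with domed edges, 27 mm in diameter and 20 mm high, 60 g, lying in the tray. Origin: centre of its underside (it turns with the plug when the plug tumbles).
- plug3: Plug 3: a brass pipe plug, a squat round button with domed edges, 27 mm in diameter and 20 mm high, 60 g, lying in the tray. Origin: centre of its underside (it turns with the plug when the plug tumbles).
- tub: Round white plastic tub, open at the top, the target: 132 mm outer diameter at the rim, 120 mm at the foot, 65 mm high, wall 4 mm, base 4 mm, 350 g, loose on the counter. Origin: centre of its underside, z up. Not the square white bin of like size.
- square_bin: Bystander, to be left alone: square white plastic bin, open at the top, 125 x 125 x 65 mm, loose. Origin: centre of its underside.
Not all that is in view belongs to the job. What is shaped like the plug3 but blue or purple is not meant.

How it is judged (in metres and radians):
On the way:
1. at least one plug lies in the scoop, lifted clear of the tray (height (world z) of scoop above 0.055 m and ((x of plug1 in the frame of scoop between -0.06 and 0.05 m and y of plug1 in the frame of scoop between -0.05 and 0.05 m and z of plug1 in the frame of scoop between -0.005 and 0.05 m) or (x of plug2 in the frame of scoop between -0.06 and 0.05 m and y of plug2 in the frame of scoop between -0.05 and 0.05 m and z of plug2 in the frame of scoop between -0.005 and 0.05 m) or (x of plug3 in the frame of scoop between -0.06 and 0.05 m and y of plug3 in the frame of scoop between -0.05 and 0.05 m and z of plug3 in the frame of scoop between -0.005 and 0.05 m))), for 0.2 s.
At the end, for the whole second after the job is handed in: All three plugs rest inside the round tub (within 65 mm of its axis, below the rim); the tub stands upright on the counter and the scoop upright on the tray's floor (both within 10 degrees, scoop underside at most 8 mm above the floor, within 20 mm of the tray's middle line), at rest (horizontal distance between each of plug1, plug2, plug3 and tub below 0.065 m and z of each of plug1, plug2, plug3 in the frame of tub below 0.06 m and linear speed of each of plug1, plug2, plug3 below 0.05 m/s and angle between each of tub, scoop's own z axis and vertical below 0.17 rad and height (world z) of tub below 0.01 m and z of scoop in the frame of tray below 0.012 m and x of scoop in the frame of tray between -0.06 and 0.08 m and y of scoop in the frame of tray between -0.02 and 0.02 m and linear speed of scoop below 0.03 m/s); the robot touches nothing.
It fails at once if the fingers touch a plug (contact force between the fingers and plug1 above 0.5 N or contact force between the fingers and plug2 above 0.5 N or contact force between the fingers and plug3 above 0.5 N).
It fails at once if the square bin is displaced by more than 30 mm (distance of square_bin from where it was at the start of the episode above 0.03 m).
It also fails if it takes over 54 s, if anything falls off the work surface, if the arm or the gripper's body presses on something with over 40 N, if the wrist force passes 120 N, or if a joint passes its speed limit or range.

## Robot

A 6-joint arm with a two-finger parallel gripper is mounted at the origin on the work surface. World frame = base frame: x ahead of the robot, y to its left, z up, the work surface at z = 0. Lengths are in mm, angles in rad, forces in N, time in s.
With the tool pointing down it reaches from about 375 to 750 mm from the base axis. Payload 9 kg.
Tool frame: the origin (TCP) lies midway between the tips of the shut fingers; the grasp point (between the pads) lies 19 mm behind it; z points along the fingers, y is the line along which they close (so a half turn about z gives the same grasp; the last joint's range is limited). The gripper opens to 85 mm and grips with 20 to 120 N. Pads are 22 mm wide; open, the fingers measure 114 mm over their backs; the gripper's body (76 mm by 85 mm) begins 54 mm behind the grasp point. The pads swing forward as they close: fully open they stand 13 mm farther back than shut.
Start: joints at [0.974, 0.104, 0.097, 1.564, 0, 1.353], TCP at [221.89, 557.496, 231.331] pointing down, gripper open.
Joint ranges: [-2.99, 2.99], [-0.84, 1.86], [-1.1, 1.16], [-1.84, 2.11], [-1.51, 1.56], [-3.14, 3.14]. Speed limits (rad/s): [2.22, 2.22, 2.57, 3.14, 3.14, 3.14].

## Interface

Orientations are given as [roll, pitch, yaw] about the fixed x, y, z axes, in that order (R = Rz(yaw) Ry(pitch) Rx(roll)).
In Python, from bench import arm gives the robot as it stands.
- The arm moves only by the tool send_rows, never from a script. Its argument "motion" is a list of rows, each a list of 3 entries, a list of its own where there are three numbers: the shift along the tool's x, y, z in cm, then the turn about the tool's z in units of 5 degrees (1.0 is 5 degrees), then the closure, from 0 (fully open) to 1 (shut). A call has 1 to 5 rows; each row shifts and turns the commanded pose from where the row before left it, along the tool's axes as they then stand; what a row does not reach is not made up. A row lasts 1/12 s, in which the tool goes at most 41.7 mm and 7.16 degrees, less where a joint would pass 70% of its speed; a pose out of reach is approached as far as the arm can. A call with a gripper value outside its range is refused whole. The fingers move at their own pace and stop on an object; "force" is the grip in N (left out, the last holds). Time passes only in rows, so rows that do not move let the fingers close. It gives the time, the measured TCP pose, the force, the opening and the grip force at its end, in the units of the state.
- arm.state(): the state, without advancing time (a new reading comes with each control period).
- arm.grab_frame(name): name is "scene" or "side" or "wrist"; returns the picture (480x640x3 uint8, red, green, blue); there is no depth.
- arm.calibration(name): a dict with "K" (3x3 intrinsics, pixels), "position" and "rotation" of the camera in the world. Camera axes: x right, y down, z forward; pixel columns grow to the right and rows downward; lengths in mm; the calibration is good to about 2 mm. The wrist camera is an equidistant fisheye: a pixel r from the principal point sees the ray r / f radians off the axis. A picture is of the moment at which its call begins: read the wrist's pose just before it. calibration takes no time and is no camera call; for the wrist camera it gives the pose at the moment of the call.
- arm.sign_off(): hands the job in; it is judged then, once.
The state is a dict: "clock": time; "joints": joint angles; "joint_velocities": joint speeds; "joint_torque": joint torques, N m; "position": TCP position; "eef_rot": TCP orientation; "force": force on the tool from outside, world axes, zero at the start; "ft_torque": the same for the moment, N m; "opening": finger opening in mm; "finger_force": force on a finger pad.
Only numpy, scipy, OpenCV 4.12 (cv2) and the standard library are available. Lean on these libraries where they do the work, as an engineer would, in place of code of your own. Each camera call takes 0.05 s, during which the arm holds its last target. There are 200 camera calls.

## Working session

There is one attempt and no reset: what is moved stays moved. The work goes in short steps, Python scripts to look and compute and a tool call to move; the robot and the scene stay as the last step left them, time stands still between calls to the robot, and variables do not carry over. Pictures are saved under pics/ and viewed, at most 10 in all, crops included, and the job is handed in when it is done.

Besides the shell and the picture viewer there is one more tool, called by a JSON object that holds its "fn" and its "kwargs". send_rows: Moves the arm, as the interface text tells. Its arguments: {"type":"object","properties":{"motion":{"type":"array","items":{"type":"array"}},"force":{"type":"number"}},"required":["motion"]}

```bash
mkdir -p pics; ls; python3 - <<'E'
from bench import arm
import cv2
print(arm.state())
for n in("scene","side"):
    cv2.imwrite(f"pics/{n}0.png",arm.grab_frame(n)[:,:,::-1]); c=arm.calibration(n); print(n,c)
E
```

```text
pics
{'clock': 0.0, 'joints': array([ 9.74288427e-01,  1.04686291e-01,  9.64616010e-02,  1.56389242e+00,
       -2.91685371e-05,  1.35310862e+00]), 'joint_velocities': array([-6.06608165e-05,  1.16662623e-04, -7.69378885e-04,  3.08711947e-04,
       -4.38508814e-05,  1.26437585e-03]), 'joint_torque': array([-1.68204319e-04, -5.56931841e+01,  5.03647292e+01,  1.70074072e-02,
       -4.28618659e-04, -2.45156770e-06]), 'position': array([221.69559204, 557.18132042, 230.52571928]), 'eef_rot': array([-3.14029674e+00, -2.56772546e-04,  2.76277231e+00]), 'force': array([ 0.1951984 , -0.08565929, -0.8918227 ]), 'ft_torque': array([-0.00927678, -0.00347441,  0.01135817]), 'finger_force': 0.0, 'opening': 84.88780205071733}
scene {'K': array([[604.77847673,   0.        , 319.12550423],
       [  0.        , 604.77847673, 243.38172785],
       [  0.        ,   0.        ,   1.        ]]), 'position': array([ 789.47854828, -406.28038644,  942.40144374]), 'rotation': array([-2.63499825e+00, -2.01399347e-03,  6.53638680e-01])}
side {'K': array([[597.53173826,   0.        , 318.57541679],
       [  0.        , 597.53173826, 239.33567877],
       [  0.        ,   0.        ,   1.        ]]), 'position': array([ 102.10059504, -506.28315484,  675.2250701 ]), 'rotation': array([-2.29248263,  0.01398145, -0.70237297])}
```

{"fn": "send_rows", "kwargs": {"motion": [[[0, 0, 0], [0, 0, 0], 0]]}}

```text
validation failed for argument at $.mo...
```

{"fn": "send_rows", "kwargs": {"motion": [[[0, 0, 0], 0, 0]]}}

```text
clock: 0.18
position: [221.8, 557.3, 230.8]
eef_rot: [-3.141, -0.0, 2.763]
force: [0.1, -0.0, -0.5]
opening: 85.5
finger_force: 0.0
```

View pics/scene0.png

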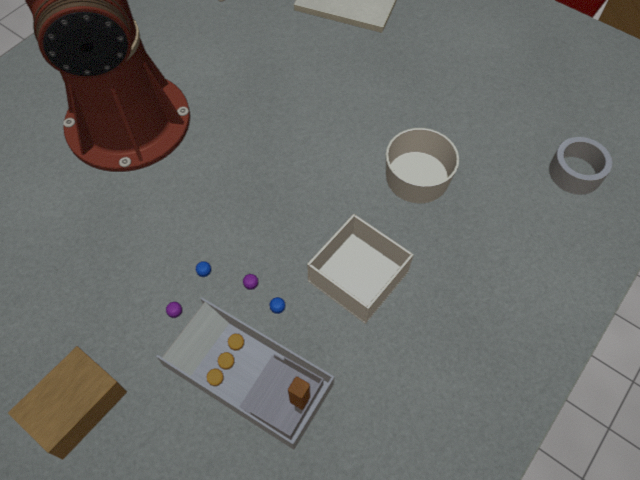

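View pics/side0.png

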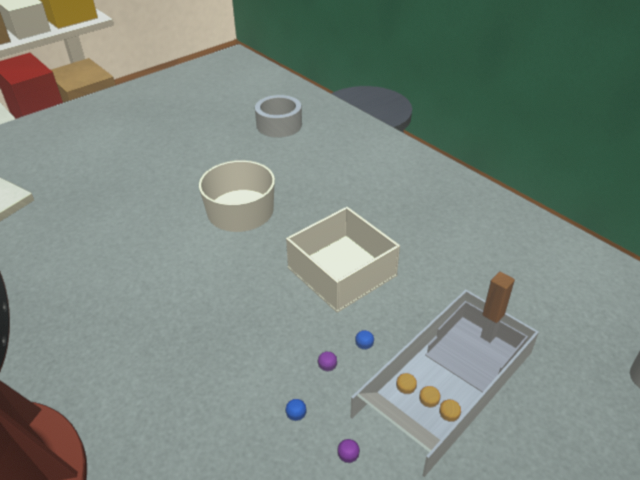

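```bash
cat > h.py <<'E'
import numpy as np
from scipy.spatial.transform import Rotation as R
from bench import arm
def ray(n,px,z):
    c=arm.calibration(n);K=c["K"];d=np.linalg.inv(K)@[px[0],px[1],1]
    r=c["rotation"];r=np.array(r); M=R.from_euler('xyz',r).as_matrix() if r.shape==(3,) else r
    d=M@d;p=np.array(c["position"]);return (p+d*(z-p[2])/d[2])[:2].round(1)
E
python3 - <<'E'
from h import *
import cv2
a=cv2.imread("pics/scene0.png")[295:445,155:345];b=cv2.imread("pics/side0.png")[265:475,345:545]
cv2.imwrite("pics/c1.png",cv2.resize(a,None,fx=4,fy=4,interpolation=2));cv2.imwrite("pics/c2.png",cv2.resize(b,None,fx=2.8,fy=2.8,interpolation=2))
print("tub rim",ray("scene",(422,153),65),ray("side",(237,183),65))
print("handle", ray("scene",(299,382),124),ray("side",(502,279),124))
print("plugs",[ray("scene",p,24) for p in((236,341),(226,360),(215,377))],[ray("side",p,24) for p in((406,382),(430,395),(450,408))])
E
```

```text
tub rim [528.8 243.2] [532.6 234.9]
handle [ 625.1 -234.4] [ 629.1 -238.1]
plugs [array([ 484.2, -222.5]), array([ 492.4, -255.6]), array([ 497. , -286.3])] [array([ 477.9, -223.4]), array([ 486.6, -256.8]), array([ 491.2, -285.8])]
```

View pics/c1.png

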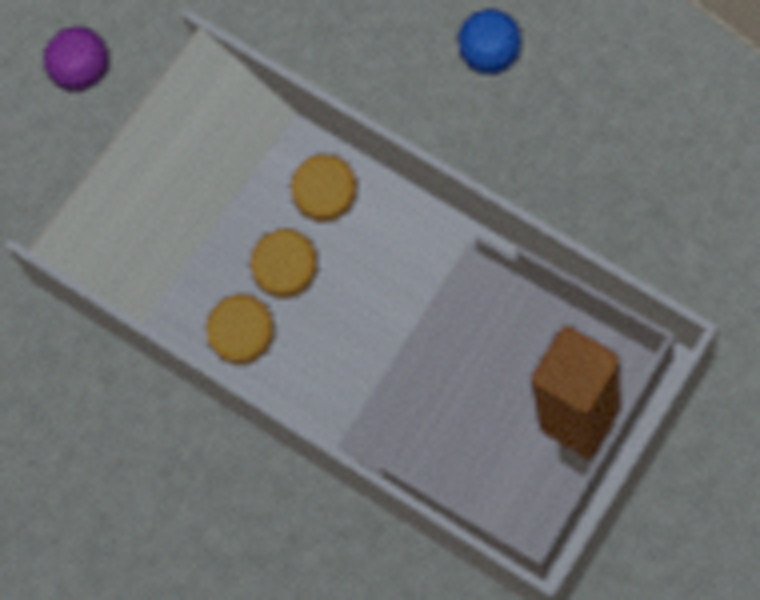

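View pics/c2.png

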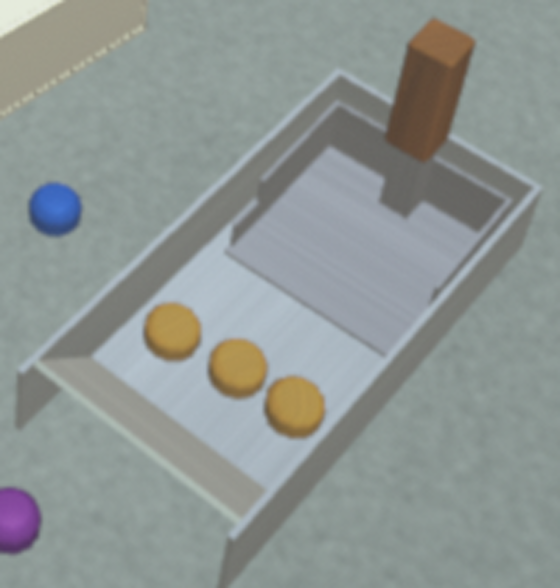

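```bash
python3 - <<'E'
from h import *
S=lambda u,v:(155+u/4,295+v/4);D=lambda u,v:(345+u/2.8,265+v/2.8)
pts={"farL":(45,(715,325),(340,72)),"farR":(45,(550,592),(540,187)),"nearL":(45,(190,12),(22,370)),"nearR":(45,(12,245),(232,535)),
"footL":(4,(295,120),(93,355)),"footR":(4,(155,315),(265,490)),"lipL":(6,(475,240),(228,253)),"lipR":(6,(342,447),(385,355)),"hand":(124,(576,369),(441,43)),"p1":(24,(324,186),(172,329)),"p2":(24,(285,262),(238,366)),"p3":(24,(240,327),(295,405))}
m={}
for k,(z,a,b) in pts.items():
    A=ray("scene",S(*a),z);B=ray("side",D(*b),z);m[k]=(A+B)/2;print(k,A,B)
ax=lambda a,b:np.degrees(np.arctan2(*(m[a]-m[b])[::-1])).round(2)
print("tray yaw",ax("farL","nearL"),ax("farR","nearR"),ax("farL","farR")-90,ax("footL","footR")-90,"scoop yaw",ax("lipL","lipR")-90)
yaw=np.radians(np.mean([ax("farL","nearL"),ax("farR","nearR"),ax("farL","farR")-90]));u=np.array([np.cos(yaw),np.sin(yaw)]);v=np.array([-u[1],u[0]])
o=(m["farL"]+m["farR"])/2-120*u;o2=(m["footL"]+m["footR"])/2+78*u
print("yaw",np.degrees(yaw),"o",o,o2)
for k in m:print(k,((m[k]-o)@u).round(1),((m[k]-o)@v).round(1))
c=arm.calibration("wrist");print(c)
E
```

```text
farL [ 645.4 -178.9] [ 646.5 -180.7]
farR [ 656.9 -293. ] [ 658.9 -292.7]
nearL [ 400.  -204.7] [ 400.4 -205.3]
nearR [ 412.3 -318.1] [ 411.9 -317.4]
footL [ 449.7 -204.9] [ 450.6 -201.5]
footR [ 460.4 -300.2] [ 458.8 -300.2]
lipL [ 541.9 -199.8] [ 541.6 -203.6]
lipR [ 553.9 -294.7] [ 552.7 -291.4]
hand [ 629.6 -240.1] [ 627.6 -240.1]
p1 [ 484.7 -223.1] [ 477.7 -224.3]
p2 [ 493.3 -255.9] [ 485.8 -257.6]
p3 [ 496.8 -286. ] [ 489.7 -287.6]
tray yaw 5.85 5.78 6.030000000000001 5.560000000000002 scoop yaw 7.209999999999994
yaw 5.886666666666667 o [ 532.55779467 -248.63232674] [ 532.46368347 -243.70023762]
farL 119.9 56.8
farR 120.1 -56.8
nearL -127.2 57.0
nearR -126.9 -56.4
footL -77.3 53.6
footR -77.9 -43.8
lipL 14.0 45.7
lipR 16.1 -46.3
hand 96.4 -1.4
p1 -48.5 30.1
p2 -43.6 -3.7
p3 -43.0 -33.9
{'K': array([[371.64829954,   0.        , 319.06627224],
       [  0.        , 371.64829954, 241.35982788],
       [  0.        ,   0.        ,   1.        ]]), 'position': array([144.61097295, 588.09057851, 371.92900357]), 'rotation': array([2.81332770e+00, 1.07166629e-03, 1.19276397e+00])}
```

{"fn": "send_rows", "kwargs": {"motion": [[[0, 4, 0], 0, 0], [[0, 4, 0], 0, 0], [[0, 4, 0], 0, 0], [[0, 4, 0], 0, 0], [[0, 4, 0], 0, 0]]}}

```text
clock: 0.6
position: [284.4, 713.0, 232.5]
eef_rot: [-3.141, -0.0, 2.763]
force: [0.9, 0.2, 0.7]
opening: 85.2
finger_force: 0.0
```

{"fn": "send_rows", "kwargs": {"motion": [[[0, 4, 0], 0, 0], [[0, 4, 0], 0, 0], [[0, 4, 0], 0, 0]]}}

```text
clock: 0.85
position: [306.3, 767.1, 211.1]
eef_rot: [3.111, 0.0, 2.762]
force: [-2.1, -5.3, 2.6]
opening: 85.7
finger_force: 0.0
```

```bash
python3 -c "
from h import *
s=arm.state();print(s['joints'],s['position'],s['eef_rot'],np.hypot(*s['position'][:2]))"
```

```text
[1.03167406 0.94559404 1.15575602 1.75099181 0.00457323 1.4108345 ] [306.25190163 767.06886134 211.13860746] [3.11128042e+00 2.59557927e-04 2.76249681e+00] 825.9448318662373
```

{"fn": "send_rows", "kwargs": {"motion": [[[0, 4, 0], 0, 0], [[0, 4, 0], 0, 0], [[0, 4, 0], 0, 0]]}}

```text
clock: 1.1
position: [325.3, 814.6, 195.5]
eef_rot: [3.013, 0.007, 2.762]
force: [-0.0, 0.3, -0.4]
opening: 85.1
finger_force: 0.0
```

{"fn": "send_rows", "kwargs": {"motion": [[[0, -4, 0], 0, 0], [[0, -4, 0], 0, 0], [[0, -4, 0], 0, 0]]}}

```text
clock: 1.35
position: [306.1, 762.9, 191.6]
eef_rot: [3.014, 0.007, 2.762]
force: [-0.5, 1.1, 0.9]
opening: 85.6
finger_force: 0.0
```

```bash
python3 -c "
from h import *
s=arm.state();print(s['joints'],s['position'],s['eef_rot'],np.hypot(*s['position'][:2]))"
```

```text
[1.02538829 0.66003127 0.69984948 1.48324    0.01471013 1.40510242] [306.14872633 762.94905127 191.59051979] [3.01354317 0.00656142 2.76239598] 822.0816853959803
```

```bash
cat >> h.py <<'E'
def plan(way,turn=0,step=41.0,tstep=7.0,close=0,pose=None,dec=1,min_rows=0):
    """way: world TCP waypoints; turn: total tool-z turn in deg spread from the first row; prints rows"""
    s=arm.state()
    p,M=(s["position"].copy(),R.from_euler('xyz',s["eef_rot"])) if pose is None else pose
    rows=[];P=[p]+[np.array(w,float) for w in way]
    tgt=[]
    for a,b in zip(P,P[1:]):
        n=int(np.ceil(np.linalg.norm(b-a)/step)) ; tgt+=[a+(b-a)*(i+1)/n for i in range(n)]
    n=max(len(tgt),int(np.ceil(abs(turn)/tstep)),min_rows); 
    if len(way)==1 : tgt=[P[0]+(P[1]-P[0])*(i+1)/n for i in range(n)]
    tgt+=[P[-1]]*(n-len(tgt))
    left=turn;k=tstep if turn>0 else -tstep
    for i,t in enumerate(tgt):
        d=np.round(M.inv().apply(t-p)/10,dec); u=turn/(n*5) if len(way)==1 else (min(abs(left),tstep)*np.sign(left)/5)
        u=round(u,2);left-=u*5
        rows.append([d.tolist(),u,close]); p=p+M.apply(d*10); M=M*R.from_euler('z',u*5,degrees=True)
    for i in range(0,len(rows),5):print(rows[i:i+5])
    print("end",p.round(1),M.as_matrix().round(3).tolist());return p,M
def show():
    s=arm.state();M=R.from_euler('xyz',s["eef_rot"]).as_matrix();z=M[:,2]
    print("t",round(s["clock"],2),"p",s["position"].round(1),"j",s["joints"].round(3),"\n tip az",np.degrees(np.arctan2(z[1],z[0])).round(1),"lean",np.degrees(np.arccos(-z[2])).round(1),"x",M[:,0].round(3),"y",M[:,1].round(3),"F",s["force"].round(1),"open",round(s["opening"],1))
E
python3 -c "
from h import *
plan([(420,460,190),(590,130,190),(540,-200,190),(330,-520,190),(85,-740,200)],61.7)"
```

```text
[[[-2.7, -3.0, -0.3], np.float64(1.4), 0], [[-3.1, -2.6, -0.4], np.float64(1.4), 0], [[-3.3, -2.2, -0.3], np.float64(1.4), 0], [[-3.7, -1.8, -0.4], np.float64(1.4), 0], [[-3.8, -1.4, -0.3], np.float64(1.4), 0]]
[[[-3.9, -0.8, -0.4], np.float64(1.4), 0], [[-4.0, -0.4, -0.3], np.float64(1.4), 0], [[-4.0, 0.1, -0.4], np.float64(1.4), 0], [[-3.6, 1.0, -0.2], np.float64(1.14), 0], [[-3.5, 1.3, -0.3], np.float64(0.0), 0]]
[[[-3.4, 1.3, -0.3], np.float64(0.0), 0], [[-3.5, 1.3, -0.3], np.float64(0.0), 0], [[-3.4, 1.3, -0.3], np.float64(0.0), 0], [[-3.5, 1.4, -0.3], np.float64(0.0), 0], [[-3.5, 1.3, -0.3], np.float64(0.0), 0]]
[[[-3.4, 1.3, -0.3], np.float64(0.0), 0], [[-3.5, 1.3, -0.3], np.float64(0.0), 0], [[-3.4, 1.3, -0.3], np.float64(0.0), 0], [[-3.6, -0.9, -0.4], np.float64(0.0), 0], [[-3.5, -1.0, -0.5], np.float64(0.0), 0]]
[[[-3.6, -0.9, -0.5], np.float64(0.0), 0], [[-3.5, -1.0, -0.4], np.float64(0.0), 0], [[-3.6, -1.0, -0.5], np.float64(0.0), 0], [[-3.5, -0.9, -0.4], np.float64(0.0), 0], [[-3.6, -1.0, -0.5], np.float64(0.0), 0]]
[[[-3.6, -0.9, -0.4], np.float64(0.0), 0], [[-3.5, -1.0
[... 230 characters left out ...]
(0.0), 0], [[-2.9, -2.4, -0.5], np.float64(0.0), 0], [[-2.9, -2.5, -0.5], np.float64(0.0), 0], [[-2.9, -2.4, -0.5], np.float64(0.0), 0]]
[[[-2.9, -2.4, -0.4], np.float64(0.0), 0], [[-2.9, -2.5, -0.5], np.float64(0.0), 0], [[-2.1, -2.9, -0.6], np.float64(0.0), 0], [[-2.1, -3.0, -0.5], np.float64(0.0), 0], [[-2.1, -3.0, -0.5], np.float64(0.0), 0]]
[[[-2.0, -2.9, -0.6], np.float64(0.0), 0], [[-2.1, -3.0, -0.5], np.float64(0.0), 0], [[-2.1, -2.9, -0.6], np.float64(0.0), 0], [[-2.1, -3.0, -0.5], np.float64(0.0), 0], [[-2.1, -3.0, -0.5], np.float64(0.0), 0]]
[[[-2.0, -2.9, -0.6], np.float64(0.0), 0]]
end [  85.3 -739.6  200.3] [[-0.118, 0.992, 0.053], [0.987, 0.111, 0.116], [0.109, 0.066, -0.992]]
```

{"fn": "send_rows", "kwargs": {"motion": [[[-2.7, -3.0, -0.3], 1.4, 0], [[-3.1, -2.6, -0.4], 1.4, 0], [[-3.3, -2.2, -0.3], 1.4, 0], [[-3.7, -1.8, -0.4], 1.4, 0], [[-3.8, -1.4, -0.3], 1.4, 0]]}}

```text
clock: 1.77
position: [377.9, 574.1, 192.6]
eef_rot: [3.031, -0.069, 2.157]
force: [1.6, 0.4, 1.7]
opening: 85.6
finger_force: 0.0
```

{"fn": "send_rows", "kwargs": {"motion": [[[-3.9, -0.8, -0.4], 1.4, 0], [[-4.0, -0.4, -0.3], 1.4, 0], [[-4.0, 0.1, -0.4], 1.4, 0], [[-3.6, 1.0, -0.2], 1.1, 0], [[-3.5, 1.3, -0.3], 0, 0]]}}

```text
clock: 2.18
position: [456.3, 395.6, 192.0]
eef_rot: [3.073, -0.111, 1.694]
force: [0.7, 0.7, 0.3]
opening: 85.2
finger_force: 0.0
```

{"fn": "send_rows", "kwargs": {"motion": [[[-3.5, 1.3, -0.3], 0, 0], [[-3.5, 1.3, -0.3], 0, 0], [[-3.5, 1.3, -0.3], 0, 0], [[-3.5, 1.3, -0.3], 0, 0], [[-3.5, 1.3, -0.3], 0, 0]]}}

```text
clock: 2.6
position: [542.4, 229.2, 192.1]
eef_rot: [3.073, -0.11, 1.7]
force: [0.1, -0.6, -0.6]
opening: 85.1
finger_force: 0.0
```

{"fn": "send_rows", "kwargs": {"motion": [[[-3.5, 1.3, -0.3], 0, 0], [[-3.5, 1.3, -0.3], 0, 0], [[-3.5, 1.3, -0.3], 0, 0], [[-3.5, -0.9, -0.4], 0, 0], [[-3.5, -1.0, -0.5], 0, 0]]}}

```text
clock: 3.02
position: [583.4, 57.0, 191.3]
eef_rot: [3.074, -0.111, 1.7]
force: [0.0, 0.0, 0.0]
opening: 85.7
finger_force: 0.0
```

{"fn": "send_rows", "kwargs": {"motion": [[[-3.5, -1.0, -0.5], 0, 0], [[-3.5, -1.0, -0.5], 0, 0], [[-3.5, -1.0, -0.5], 0, 0], [[-3.5, -1.0, -0.5], 0, 0], [[-3.5, -1.0, -0.5], 0, 0]]}}

```text
clock: 3.43
position: [554.1, -124.3, 194.3]
eef_rot: [3.073, -0.11, 1.7]
force: [0.4, 0.4, -0.0]
opening: 85.5
finger_force: 0.0
```

{"fn": "send_rows", "kwargs": {"motion": [[[-3.5, -1.0, -0.5], 0, 0], [[-3.5, -1.0, -0.5], 0, 0], [[-2.9, -2.5, -0.5], 0, 0], [[-2.9, -2.5, -0.5], 0, 0], [[-2.9, -2.5, -0.5], 0, 0]]}}

```text
clock: 3.85
position: [478.3, -293.2, 195.0]
eef_rot: [3.073, -0.111, 1.7]
force: [0.8, -0.1, 0.2]
opening: 84.8
finger_force: 0.0
```

{"fn": "send_rows", "kwargs": {"motion": [[[-2.9, -2.5, -0.5], 0, 0], [[-2.9, -2.5, -0.5], 0, 0], [[-2.9, -2.5, -0.5], 0, 0], [[-2.9, -2.5, -0.5], 0, 0], [[-2.9, -2.5, -0.5], 0, 0]]}}

```text
clock: 4.27
position: [371.5, -454.2, 195.4]
eef_rot: [3.073, -0.11, 1.7]
force: [0.3, -0.7, 0.1]
opening: 85.3
finger_force: 0.0
```

{"fn": "send_rows", "kwargs": {"motion": [[[-2.9, -2.5, -0.5], 0, 0], [[-2.9, -2.5, -0.5], 0, 0], [[-2.1, -3.0, -0.5], 0, 0], [[-2.1, -3.0, -0.5], 0, 0], [[-2.1, -3.0, -0.5], 0, 0]]}}

```text
clock: 4.68
position: [246.9, -593.0, 197.1]
eef_rot: [3.073, -0.111, 1.7]
force: [0.1, 0.1, -0.7]
opening: 85.0
finger_force: 0.0
```

{"fn": "send_rows", "kwargs": {"motion": [[[-2.1, -3.0, -0.5], 0, 0], [[-2.1, -3.0, -0.5], 0, 0], [[-2.1, -3.0, -0.5], 0, 0], [[-2.1, -3.0, -0.5], 0, 0], [[-2.1, -3.0, -0.5], 0, 0]]}}

```text
clock: 5.1
position: [110.4, -717.4, 200.1]
eef_rot: [3.072, -0.11, 1.7]
force: [0.5, -1.0, 1.0]
opening: 85.3
finger_force: 0.0
```

```bash
python3 -c "
from h import *
show()"
```

```text
t 5.1 p [ 110.4 -717.4  200.1] j [-1.618  0.707  0.78   1.765  0.049 -0.176] 
 tip az 65.3 lean 7.5 x [-0.128  0.986  0.11 ] y [0.99  0.121 0.069] F [ 0.5 -1.   1. ] open 85.3
```

{"fn": "send_rows", "kwargs": {"motion": [[[-4, 0, -0.5], 0, 0], [[-4, 0, -0.5], 0, 0], [[-4, 0, -0.5], 0, 0], [[-4, 0, -0.5], 0, 0], [[-4, 0, -0.5], 0, 0]]}}

```text
clock: 5.52
position: [122.2, -806.6, 171.7]
eef_rot: [3.075, -0.027, 1.694]
force: [-0.9, 0.3, 0.5]
opening: 85.8
finger_force: 0.0
```

{"fn": "send_rows", "kwargs": {"motion": [[[-4, 0, 0], 0, 0], [[-4, 0, 0], 0, 0], [[-4, 0, 0], 0, 0], [[-4, 0, 0], 0, 0], [[-4, 0, 0], 0, 0]]}}

```text
clock: 5.93
position: [132.1, -886.1, 139.4]
eef_rot: [3.081, 0.126, 1.685]
force: [0.5, 1.0, -0.6]
opening: 85.3
finger_force: 0.0
```

```bash
python3 -c "
from h import *
show()"
```

```text
t 5.93 p [ 132.1 -886.1  139.4] j [-1.594  1.037  1.154  1.572  0.077 -0.137] 
 tip az -57.7 lean 8.0 x [-0.113  0.986 -0.126] y [0.991 0.121 0.06 ] F [ 0.5  1.  -0.6] open 85.3
```

{"fn": "send_rows", "kwargs": {"motion": [[[-3, 0, -2.5], 0, 0], [[-3, 0, -2.5], 0, 0], [[-3, 0, -2.5], 0, 0], [[-3, 0, -2.5], 0, 0], [[-3, 0, -2.5], 0, 0]]}}

```text
clock: 6.35
position: [126.7, -906.8, 251.3]
eef_rot: [3.085, 0.265, 1.676]
force: [-0.4, -0.9, 0.3]
opening: 85.8
finger_force: 0.0
```

```bash
python3 -c "
from h import *
show()"
```

```text
t 6.35 p [ 126.7 -906.8  251.3] j [-1.605  0.914  1.156  1.557  0.093 -0.136] 
 tip az -71.8 lean 15.5 x [-0.102  0.96  -0.262] y [0.991 0.12  0.055] F [-0.4 -0.9  0.3] open 85.8
```

{"fn": "send_rows", "kwargs": {"motion": [[[-4.1, 0, 0], 0, 0], [[-4.1, 0, 0], 0, 0], [[-4.1, 0, 0], 0, 0], [[-4.1, 0, 0], 0, 0], [[-4.1, 0, 0], 0, 0]]}}

```text
clock: 6.77
position: [133.7, -979.6, 259.1]
eef_rot: [3.087, 0.424, 1.667]
force: [0.7, -0.4, -0.4]
opening: 85.3
finger_force: 0.0
```

{"fn": "send_rows", "kwargs": {"motion": [[[-4.1, 0, 0], 0, 0], [[-4.1, 0, 0], 0, 0], [[-4.1, 0, 0], 0, 0], [[-4.1, 0, 0], 0, 0], [[-4.1, 0, 0], 0, 0]]}}

```text
clock: 7.18
position: [137.5, -1038.5, 299.5]
eef_rot: [3.087, 0.584, 1.657]
force: [0.1, 0.6, 0.1]
opening: 85.3
finger_force: 0.0
```

```bash
python3 -c "
from h import *
show()"
```

```text
t 7.18 p [  137.5 -1038.5   299.5] j [-1.597  0.926  1.156  1.225  0.117 -0.095] 
 tip az -79.4 lean 33.6 x [-0.072  0.831 -0.551] y [0.992 0.116 0.046] F [0.1 0.6 0.1] open 85.3
```

{"fn": "send_rows", "kwargs": {"motion": [[[-4.1, 0, 0], 0, 0], [[-4.1, 0, 0], 0, 0], [[-4.1, 0, 0], 0, 0], [[-4.1, 0, 0], 0, 0], [[-4.1, 0, 0], 0, 0]]}}

```text
clock: 7.6
position: [138.4, -1081.8, 364.7]
eef_rot: [3.083, 0.739, 1.646]
force: [-0.1, -1.1, 0.2]
opening: 85.5
finger_force: 0.0
```

{"fn": "send_rows", "kwargs": {"motion": [[[-4.1, 0, 0], 0, 0], [[-4.1, 0, 0], 0, 0], [[-4.1, 0, 0], 0, 0], [[-4.1, 0, 0], 0, 0], [[-4.1, 0, 0], 0, 0]]}}

```text
clock: 8.02
position: [136.5, -1108.3, 447.7]
eef_rot: [3.075, 0.887, 1.632]
force: [0.3, -0.8, -1.4]
opening: 85.2
finger_force: 0.0
```

```bash
python3 -c "
from h import *
show()"
```

```text
t 8.02 p [  136.5 -1108.3   447.7] j [-1.602  0.85   1.155  0.994  0.138 -0.059] 
 tip az -81.6 lean 50.9 x [-0.039  0.631 -0.775] y [0.993 0.113 0.042] F [ 0.3 -0.8 -1.4] open 85.2
```

{"fn": "send_rows", "kwargs": {"motion": [[[-4.1, 0, 0], 0, 0], [[-4.1, 0, 0], 0, 0], [[-4.1, 0, 0], 0, 0], [[-4.1, 0, 0], 0, 0], [[-4.1, 0, 0], 0, 0]]}}

```text
clock: 8.43
position: [131.8, -1116.6, 546.9]
eef_rot: [3.062, 1.029, 1.614]
force: [0.3, 0.2, -0.3]
opening: 85.5
finger_force: 0.0
```

```bash
python3 -c "
from h import *
show()
s=arm.state();M=R.from_euler('xyz',s['eef_rot']).as_matrix();z=M[:,2]
# turn to make tool y horizontal
t=np.degrees(np.arctan2(M[2,1],M[2,0]));print('tilt of y about z',t)
G=np.array([628.6,-240.1,96]);pre=G-110*z;print('pre',pre,'grasp tcp',G+19*z)
plan([(300,-750,480),(480,-450,430),pre])"
```

```text
t 8.43 p [  131.8 -1116.6   546.9] j [-1.61   0.787  1.155  0.914  0.15  -0.043] 
 tip az -82.2 lean 59.1 x [-0.022  0.515 -0.857] y [0.993 0.112 0.041] F [ 0.3  0.2 -0.3] open 85.5
tilt of y about z 177.24734514209052
pre [ 615.74249143 -146.60519951  152.51023585] grasp tcp [ 630.82084239 -256.2491019    86.23914108]
[[[2.4, 2.1, -2.6], np.float64(0.0), 0], [[2.4, 2.0, -2.6], np.float64(0.0), 0], [[2.5, 2.1, -2.5], np.float64(0.0), 0], [[2.4, 2.0, -2.6], np.float64(0.0), 0], [[2.4, 2.1, -2.6], np.float64(0.0), 0]]
[[[2.4, 2.0, -2.6], np.float64(0.0), 0], [[2.5, 2.1, -2.5], np.float64(0.0), 0], [[2.4, 2.0, -2.6], np.float64(0.0), 0], [[2.4, 2.1, -2.6], np.float64(0.0), 0], [[2.4, 2.0, -2.6], np.float64(0.0), 0]]
[[[2.2, 2.3, -2.3], np.float64(0.0), 0], [[2.1, 2.4, -2.3], np.float64(0.0), 0], [[2.2, 2.3, -2.3], np.float64(0.0), 0], [[2.1, 2.4, -2.3], np.float64(0.0), 0], [[2.2, 2.3, -2.3], np.float64(0.0), 0]]
[[[2.1, 2.3, -2.3], np.float64(0.0), 0], [[2.2, 2.4, -2.3], np.float64(0.0), 0], [[2.1, 2.3, -2.4], np.float64(0.0), 0], [[2.2, 2.3, -2.3], np.float64(0.0), 0], [[3.5, 1.5, -0.9], np.float64(0.0), 0]]
[[[3.6, 1.4, -0.9], np.float64(0.0), 0], [[3.5, 1.4, -0.9], np.float64(0.0), 0], [[3.6, 1.4, -0.9], np.float64(0.0), 0], [[3.5, 1.5, -0.9], np.float64(0.0), 0], [[3.6, 1.4, -0.9], np.float64(0.0), 0]]
[[[3.5, 1.4, -0.9], np.float64(0.0), 0], [[3.6, 1.5, -0.9], np.float64(0.0), 0], [[3.6, 1.4, -0.9], np.float64(0.0), 0], [[3.5, 1.4, -0.9], np.float64(0.0), 0], [[3.6, 1.5, -0.9], np.float64(0.0), 0]]
end [ 616.3 -146.6  152.1] [[-0.022, 0.993, 0.117], [0.515, 0.112, -0.85], [-0.857, 0.041, -0.514]]
```

{"fn": "send_rows", "kwargs": {"motion": [[[2.4, 2.0, -2.6], -0.55, 0], [[2.4, 2.0, -2.6], 0, 0], [[2.4, 2.0, -2.6], 0, 0], [[2.4, 2.0, -2.6], 0, 0], [[2.4, 2.0, -2.6], 0, 0]]}}

```text
clock: 8.85
position: [187.7, -989.5, 526.4]
eef_rot: [3.099, 1.03, 1.657]
force: [0.7, -0.9, 0.6]
opening: 85.6
finger_force: 0.0
```

{"fn": "send_rows", "kwargs": {"motion": [[[2.4, 2.0, -2.6], 0, 0], [[2.4, 2.0, -2.6], 0, 0], [[2.4, 2.0, -2.6], 0, 0], [[2.4, 2.0, -2.6], 0, 0], [[2.4, 2.0, -2.6], 0, 0]]}}

```text
clock: 9.27
position: [267.3, -804.2, 493.4]
eef_rot: [3.098, 1.03, 1.657]
force: [1.0, 0.2, 0.8]
opening: 85.4
finger_force: 0.0
```

{"fn": "send_rows", "kwargs": {"motion": [[[2.2, 2.3, -2.3], 0, 0], [[2.2, 2.3, -2.3], 0, 0], [[2.2, 2.3, -2.3], 0, 0], [[2.2, 2.3, -2.3], 0, 0], [[2.2, 2.3, -2.3], 0, 0]]}}

```text
clock: 9.68
position: [362.9, -636.1, 461.4]
eef_rot: [3.097, 1.03, 1.656]
force: [0.9, 0.1, -0.2]
opening: 85.2
finger_force: 0.0
```

{"fn": "send_rows", "kwargs": {"motion": [[[2.2, 2.3, -2.3], 0, 0], [[2.2, 2.3, -2.3], 0, 0], [[2.2, 2.3, -2.3], 0, 0], [[2.2, 2.3, -2.3], 0, 0]]}}

```text
clock: 10.02
position: [439.5, -501.4, 435.7]
eef_rot: [3.095, 1.03, 1.654]
force: [0.6, -0.2, 0.5]
opening: 85.6
finger_force: 0.0
```

```bash
python3 -c "
from h import *
show()
s=arm.state();M=R.from_euler('xyz',s['eef_rot']).as_matrix();z=M[:,2]
G=np.array([628.6,-240.1,96]);pre=G-110*z;print('pre',pre,'grasp tcp',G+19*z)
plan([pre])"
```

```text
t 10.02 p [ 439.5 -501.4  435.7] j [-0.821 -0.637 -0.526  0.743 -0.515  0.374] 
 tip az -82.1 lean 59.1 x [-0.043  0.513 -0.858] y [0.992 0.123 0.024] F [ 0.6 -0.2  0.5] open 85.6
pre [ 615.63222357 -146.62971054  152.52558502] grasp tcp [ 630.83988866 -256.24486818   86.23648986]
[[[3.5, 1.8, -1.1], 0.0, 0], [[3.5, 1.7, -1.2], 0.0, 0], [[3.4, 1.8, -1.1], 0.0, 0], [[3.5, 1.8, -1.1], 0.0, 0], [[3.5, 1.7, -1.1], 0.0, 0]]
[[[3.5, 1.8, -1.2], 0.0, 0], [[3.4, 1.7, -1.1], 0.0, 0], [[3.5, 1.8, -1.1], 0.0, 0], [[3.5, 1.8, -1.1], 0.0, 0], [[3.5, 1.7, -1.2], 0.0, 0]]
[[[3.4, 1.8, -1.1], 0.0, 0], [[3.5, 1.8, -1.1], 0.0, 0]]
end [ 616.  -146.8  152.6] [[-0.043, 0.992, 0.118], [0.513, 0.123, -0.85], [-0.858, 0.024, -0.514]]
```

{"fn": "send_rows", "kwargs": {"motion": [[[3.5, 1.8, -1.1], -0.16, 0], [[3.5, 1.8, -1.1], -0.16, 0], [[3.5, 1.8, -1.1], 0, 0], [[3.5, 1.8, -1.1], 0, 0], [[3.5, 1.8, -1.1], 0, 0]]}}

```text
clock: 10.43
position: [511.2, -353.3, 313.9]
eef_rot: [3.139, 1.031, 1.707]
force: [0.8, -0.7, -0.2]
opening: 85.5
finger_force: 0.0
```

{"fn": "send_rows", "kwargs": {"motion": [[[3.5, 1.8, -1.1], 0, 0], [[3.5, 1.8, -1.1], 0, 0], [[3.5, 1.8, -1.1], 0, 0], [[3.5, 1.8, -1.1], 0, 0]]}}

```text
clock: 10.77
position: [567.6, -234.5, 216.3]
eef_rot: [3.138, 1.03, 1.707]
force: [1.0, -0.6, -0.4]
opening: 85.5
finger_force: 0.0
```

```bash
python3 -c "
from h import *
import cv2
show()
s=arm.state();M=R.from_euler('xyz',s['eef_rot']).as_matrix();z=M[:,2]
G=np.array([628.6,-240.1,96]);pre=G-110*z;print('pre',pre,'grasp tcp',G+19*z)
plan([pre])
cv2.imwrite('pics/w1.png',arm.grab_frame('wrist')[:,:,::-1])"
```

```text
t 10.77 p [ 567.6 -234.5  216.3] j [-0.203 -0.267 -0.583  0.745 -0.94   0.968] 
 tip az -82.0 lean 59.0 x [-0.07   0.51  -0.857] y [0.99  0.138 0.002] F [ 1.  -0.6 -0.4] open 85.5
pre [ 615.50002082 -146.72548041  152.6532403 ] grasp tcp [ 630.86272368 -256.22832611   86.21444031]
[[[3.2, 2.0, -1.2], 0.0, 0], [[3.2, 2.0, -1.2], 0.0, 0], [[3.2, 1.9, -1.2], 0.0, 0]]
end [ 615.  -146.8  152.7] [[-0.07, 0.99, 0.119], [0.51, 0.138, -0.849], [-0.857, 0.002, -0.515]]
```

View pics/w1.png

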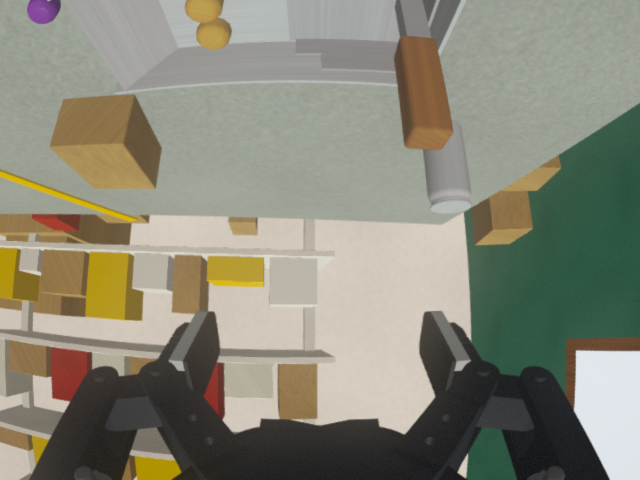

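{"fn": "send_rows", "kwargs": {"motion": [[[3.2, 2.0, -1.2], 0, 0], [[3.2, 2.0, -1.2], 0, 0], [[3.2, 2.0, -1.2], 0, 0], [[0, 0, 3.0], 0, 0], [[0, 0, 3.0], 0, 0]]}}

```text
clock: 11.23
position: [623.8, -196.4, 118.8]
eef_rot: [-3.134, 1.027, 1.721]
force: [0.3, -0.2, -0.3]
opening: 85.0
finger_force: 0.0
```

```bash
python3 -c "
from h import *
show()
s=arm.state();M=R.from_euler('xyz',s['eef_rot']).as_matrix();z=M[:,2]
G=np.array([628.6,-240.1,96]);print('grasp tcp',G+19*z)
plan([G+19*z],step=30,dec=2)"
```

```text
t 11.23 p [ 623.8 -196.4  118.8] j [-0.119  0.057 -0.454  0.657 -0.974  1.091] 
 tip az -81.9 lean 58.9 x [-0.078  0.511 -0.856] y [ 0.99   0.143 -0.004] F [ 0.3 -0.2 -0.3] open 85.0
grasp tcp [ 630.89399144 -256.19968579   86.1746389 ]
[[[-0.11, -0.05, 2.28], 0.0, 0], [[-0.1, -0.05, 2.28], 0.0, 0], [[-0.11, -0.05, 2.28], 0.0, 0]]
end [ 630.9 -256.2   86.2] [[-0.078, 0.99, 0.121], [0.511, 0.143, -0.847], [-0.856, -0.004, -0.517]]
```

{"fn": "send_rows", "kwargs": {"motion": [[[-0.1, -0.05, 2.3], 0, 0], [[-0.1, -0.05, 2.3], 0, 0], [[-0.1, -0.05, 2.3], 0, 0], [[0, 0, 0], 0, 0.3]], "force": 60}}

```text
clock: 11.57
position: [627.6, -262.1, 86.6]
eef_rot: [-3.137, 1.028, 1.71]
force: [-1.4, 0.0, -0.7]
opening: 75.5
finger_force: 0.0
```

{"fn": "send_rows", "kwargs": {"motion": [[[0, 0, 0], 0, 1], [[0, 0, 0], 0, 1], [[0, 0, 0], 0, 1], [[0, 0, 0], 0, 1], [[0, 0, 0], 0, 1]], "force": 60}}

```text
clock: 11.98
position: [629.6, -258.8, 89.4]
eef_rot: [-3.141, 1.029, 1.71]
force: [1.7, 1.9, 2.4]
opening: 23.3
finger_force: 60.8
```

```bash
python3 -c "
from h import *
import cv2
show();print(arm.state()['finger_force'])
cv2.imwrite('pics/s1.png',cv2.resize(arm.grab_frame('side')[200:480,280:640,::-1],None,fx=2,fy=2))"
```

```text
t 11.98 p [ 629.6 -258.8   89.4] j [-0.223  0.076 -0.511  0.453 -0.93   0.938] 
 tip az -82.0 lean 59.0 x [-0.072  0.511 -0.857] y [ 0.99   0.139 -0.   ] F [1.7 1.9 2.4] open 23.3
60.782625675201416
```

View pics/s1.png

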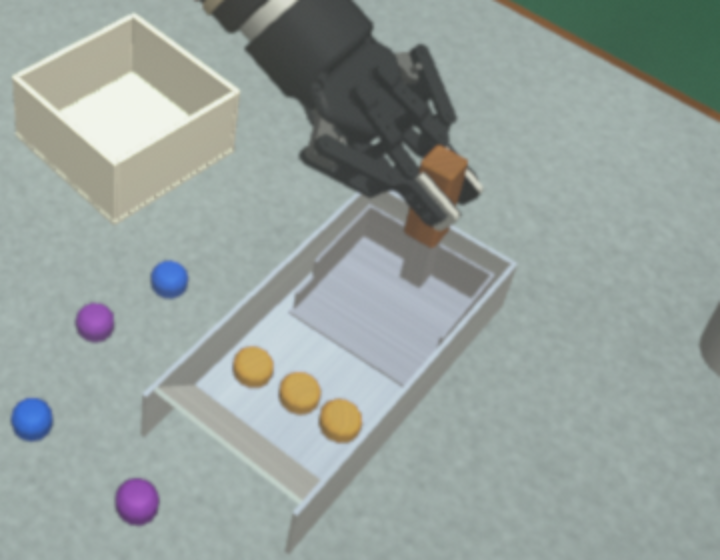

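```bash
python3 -c "
from h import *
p=arm.state()['position']
plan([p+[-49.9,-1.3,-2]],step=17,dec=2,close=1)
plan([p+[-89.9,-5.3,-2]],step=14,dec=2,close=1)"
```

```text
[[[0.15, -1.65, -0.13], 0.0, 1], [[0.16, -1.66, -0.12], 0.0, 1], [[0.15, -1.65, -0.13], 0.0, 1]]
end [ 579.7 -260.1   87.4] [[-0.072, 0.99, 0.119], [0.511, 0.139, -0.849], [-0.857, -0.0, -0.516]]
[[[0.08, -1.28, -0.07], 0.0, 1], [[0.08, -1.28, -0.08], 0.0, 1], [[0.07, -1.29, -0.07], 0.0, 1], [[0.08, -1.28, -0.07], 0.0, 1], [[0.08, -1.28, -0.08], 0.0, 1]]
[[[0.08, -1.28, -0.07], 0.0, 1], [[0.08, -1.29, -0.07], 0.0, 1]]
end [ 539.6 -264.1   87.3] [[-0.072, 0.99, 0.119], [0.511, 0.139, -0.849], [-0.857, -0.0, -0.516]]
```

{"fn": "send_rows", "kwargs": {"motion": [[[0.15, -1.65, -0.13], 0, 1], [[0.15, -1.65, -0.13], 0, 1], [[0.15, -1.65, -0.13], 0, 1], [[0, 0, 0], 0, 1]]}}

```text
clock: 12.37
position: [578.9, -260.8, 89.3]
eef_rot: [3.139, 1.032, 1.706]
force: [-7.1, 3.9, 11.6]
opening: 23.2
finger_force: 61.9
```

```bash
python3 -c "
from h import *
show()"
```

```text
t 12.37 p [ 578.9 -260.8   89.3] j [-0.247 -0.084 -0.677  0.418 -0.92   0.904] 
 tip az -82.1 lean 59.1 x [-0.069  0.509 -0.858] y [0.991 0.137 0.001] F [-7.1  3.9 11.6] open 23.2
```

```bash
python3 -c "
from h import *
p=arm.state()['position']
plan([p+[-40.2,-3.1,0.5]],step=10,dec=2,close=1)"
```

```text
[[[0.02, -0.8, -0.05], 0.0, 1], [[0.01, -0.81, -0.05], 0.0, 1], [[0.02, -0.8, -0.04], 0.0, 1], [[0.01, -0.81, -0.05], 0.0, 1], [[0.02, -0.8, -0.05], 0.0, 1]]
end [ 538.8 -263.9   89.8] [[-0.069, 0.991, 0.118], [0.509, 0.137, -0.85], [-0.858, 0.001, -0.513]]
```

{"fn": "send_rows", "kwargs": {"motion": [[[0.02, -0.8, -0.05], 0, 1], [[0.02, -0.8, -0.05], 0, 1], [[0.02, -0.8, -0.05], 0, 1], [[0.02, -0.8, -0.05], 0, 1], [[0.02, -0.8, -0.05], 0, 1]]}}

```text
clock: 12.78
position: [540.8, -263.6, 89.7]
eef_rot: [3.135, 1.03, 1.704]
force: [6.4, 0.5, 5.6]
opening: 23.1
finger_force: 60.9
```

```bash
python3 -c "
from h import *
import cv2
show()
cv2.imwrite('pics/s2.png',cv2.resize(arm.grab_frame('side')[240:480,300:600,::-1],None,fx=2.5,fy=2.5))"
```

```text
t 12.78 p [ 540.8 -263.6   89.7] j [-0.272 -0.224 -0.805  0.401 -0.903  0.87 ] 
 tip az -81.9 lean 59.0 x [-0.068  0.51  -0.857] y [0.99  0.138 0.003] F [6.4 0.5 5.6] open 23.1
```

View pics/s2.png

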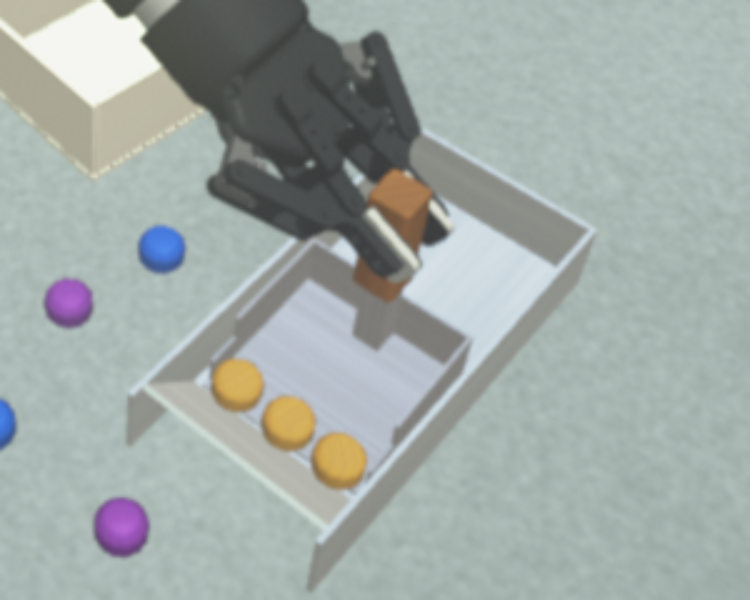

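```bash
cat >> h.py <<'E'
T0=np.array([532.5,-248.5,0]);TR=R.from_euler('z',5.9,degrees=True)
def lipmove(steps,lipz=4):
    """steps: (dx,dy,dz of lip mid in tray axes mm, turn deg); level scoop now"""
    s=arm.state();p=s["position"].copy();M=R.from_euler('xyz',s["eef_rot"]);Mm=M.as_matrix()
    az=np.arctan2(Mm[1,1],Mm[0,1]);G=p-19*Mm[:,2]
    lip=G+83*np.array([-np.cos(az),-np.sin(az),0]);lip[2]=lipz
    bl=M.inv().apply(lip-p);bb=M.inv().apply(lip+95*np.array([np.cos(az),np.sin(az),0])-p);rows=[]
    L=lip.copy();print("lip tray",TR.inv().apply(lip-T0).round(1))
    for dx,dy,dz,t in steps:
        L=L+TR.apply([dx,dy,dz]);M2=M*R.from_euler('z',t,degrees=True)
        p2=L-M2.apply(bl);d=(M.inv().apply(p2-p)/10).round(2);rows.append([d.tolist(),round(t/5,2),1])
        p=p+M.apply(d*10);M=M2
        print(rows[-1],np.linalg.norm(d).round(2),"lip",TR.inv().apply(p+M.apply(bl)-T0).round(1),"back",TR.inv().apply(p+M.apply(bb)-T0).round(1),"tcp",p.round(0))
E
python3 -c "
from h import *
lipmove([(-2,-1,.5,0),(-10,-1,11,-2.5),(-24,-.5,26,-2.5),(-18,3,26,-4),(-8,2,20,-7),(0,2,20,-7),(0,0,10,0)])"
```

```text
lip tray [-77.8  -2.4   4. ]
[[-0.09, -0.2, 0.05], 0.0, 1] 0.22 lip [-79.8  -3.4   4.5] back [15.1  0.   4.5] tcp [ 538. -265.   90.]
[[-0.61, -0.66, -0.51], -0.5, 1] 1.03 lip [-89.9  -4.4  15.5] back [ 4.9  1.1 12. ] tcp [ 531. -264.   98.]
[[-1.74, -2.14, -1.37], -0.5, 1] 3.08 lip [-113.9   -4.9   41.5] back [-19.4   2.7  34.4] tcp [ 510. -265.  121.]
[[-1.28, -1.4, -1.65], -0.8, 1] 2.51 lip [-131.8   -1.9   67.5] back [-38.3   9.1  54.7] tcp [ 497. -260.  141.]
[[-0.38, -0.1, -1.23], -1.4, 1] 1.29 lip [-1.399e+02  1.000e-01  8.750e+01] back [-49.1  16.9  65.1] tcp [ 495. -251.  151.]
[[-0.48, 0.5, -1.2], -1.4, 1] 1.39 lip [-139.9    2.1  107.5] back [-53.1  24.3  75.7] tcp [ 500. -242.  160.]
[[-0.79, -0.33, -0.51], 0.0, 1] 1.0 lip [-139.8    2.1  117.5] back [-53.1  24.3  85.6] tcp [ 500. -242.  170.]
```

{"fn": "send_rows", "kwargs": {"motion": [[[-0.1, -0.2, 0.05], 0, 1], [[-0.6, -0.65, -0.5], -0.5, 1], [[-1.75, -2.15, -1.35], -0.5, 1], [[-1.3, -1.4, -1.65], -0.8, 1], [[-0.4, -0.1, -1.25], -1.4, 1]]}}

```text
clock: 13.25
position: [493.7, -251.7, 150.8]
eef_rot: [-2.709, 0.966, 2.22]
force: [0.4, 0.1, -3.8]
opening: 23.2
finger_force: 61.6
```

{"fn": "send_rows", "kwargs": {"motion": [[[-0.5, 0.5, -1.2], -1.4, 1], [[-0.8, -0.3, -0.5], 0, 1], [[-0.2, 0, -0.1], 0, 1]]}}

```text
clock: 13.5
position: [501.6, -242.2, 171.5]
eef_rot: [-2.569, 0.91, 2.394]
force: [0.7, 0.4, -3.3]
opening: 22.9
finger_force: 61.7
```

```bash
python3 -c "
from h import *
import cv2
show()
cv2.imwrite('pics/s3.png',cv2.resize(arm.grab_frame('side')[180:480,260:600,::-1],None,fx=2,fy=2))"
```

```text
t 13.5 p [ 501.6 -242.2  171.5] j [-0.25  -0.489 -0.844  0.654 -0.915  0.501] 
 tip az -82.0 lean 58.9 x [-0.45   0.417 -0.79 ] y [ 0.885  0.326 -0.332] F [ 0.7  0.4 -3.3] open 22.9
```

View pics/s3.png

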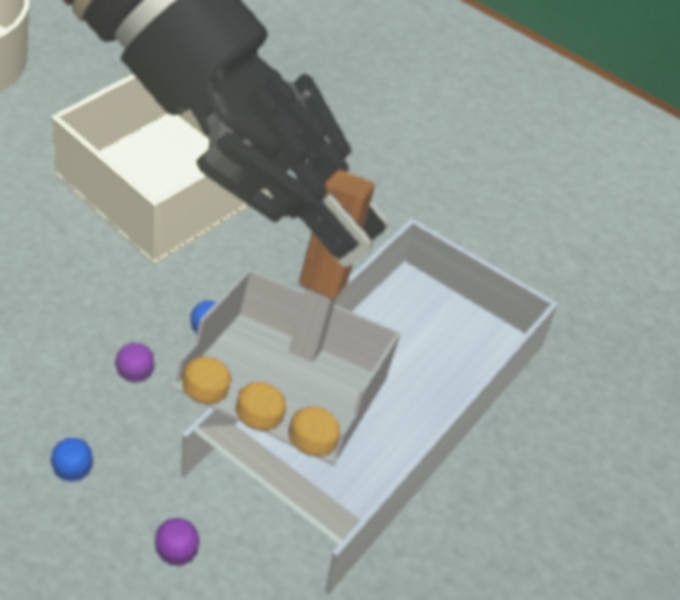

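```bash
cat >> h.py <<'E'
def frames():
    s=arm.state();p=s["position"].copy();M=R.from_euler('xyz',s["eef_rot"]);m=M.as_matrix()
    # turn to level: y_z=0 with y pointing +x
    d=np.degrees(np.arctan2(-m[2,1],-m[2,0])) # y' = y cos d - x sin d
    ML=M*R.from_euler('z',d,degrees=True)
    if ML.as_matrix()[0,1]<0: d+=180;ML=M*R.from_euler('z',d,degrees=True)
    l=ML.as_matrix();off=-19*l[:,2]-83*l[:,1]+np.array([0,0,-95.5])
    bl=ML.inv().apply(off);ms=ML.inv().apply(-l[:,1]) # mouth dir in tool
    return p,M,ML,-d,bl,ms
E
python3 -c "
from h import *
p,M,ML,a,bl,ms=frames();print('turn now',a,'lip',p+M.apply(bl))
print('bin',[ray('scene',q,65) for q in((354,217),(411,257),(366,300),(310,266))])
for al in(-23,0,20,40,55,65,75):
    N=ML*R.from_euler('z',al,degrees=True);m=N.apply(ms)
    lip=np.array([531,239,85])-20*np.r_[m[:2]/np.hypot(*m[:2]),0]
    side=N.apply(np.cross(ms,ML.inv().apply([0,0,1])))
    print(al,'mouth',m.round(2),'down',np.degrees(np.arcsin(-m[2])).round(1),'roll',side.round(2),'lip',lip.round(0),'tcp',(lip-N.apply(bl)).round(0))
"
```

```text
turn now -22.807358320547916 lip [ 394.85118007 -261.06723726  118.35206402]
bin [array([510.7,  58.2]), array([629.8,  52.8]), array([615.6, -54.8]), array([508.6, -61.1])]
-23 mouth [-0.88 -0.33  0.33] down -19.6 roll [-0.33  0.94  0.04] lip [550. 246.  85.] tcp [657. 265. 137.]
0 mouth [-0.99 -0.14 -0.  ] down 0.0 roll [-0.14  0.99  0.  ] lip [551. 242.  85.] tcp [635. 237. 171.]
20 mouth [-0.96  0.04 -0.29] down 17.0 roll [0.04 1.   0.03] lip [551. 238.  85.] tcp [604. 217. 191.]
40 mouth [-0.8   0.22 -0.55] down 33.4 roll [0.2  0.97 0.1 ] lip [550. 234.  85.] tcp [566. 202. 200.]
55 mouth [-0.63  0.34 -0.7 ] down 44.6 roll [0.3  0.94 0.19] lip [549. 229.  85.] tcp [534. 194. 199.]
65 mouth [-0.48  0.4  -0.78] down 50.9 roll [0.35 0.9  0.26] lip [546. 226.  85.] tcp [512. 190. 195.]
75 mouth [-0.33  0.46 -0.83] down 55.8 roll [0.38 0.86 0.33] lip [543. 223.  85.] tcp [489. 189. 187.]
```

```bash
cat >> h.py <<'E'
def proj(n,X):
    c=arm.calibration(n);M=R.from_euler('xyz',c["rotation"]).as_matrix();q=c["K"]@(M.T@(np.array(X)-c["position"]));return q[:2]/q[2]
def follow(tg,p,M,close=1,show=True):
    """tg: list of (tcp, turn deg)"""
    rows=[]
    for t,u in tg:
        u=round(u/5,2);d=(M.inv().apply(np.array(t)-p)/10).round(2);rows.append([d.tolist(),float(u),close]);n=np.linalg.norm(d)
        if n>4.1:print("TOO FAR",n)
        p=p+M.apply(d*10);M=M*R.from_euler('z',u*5,degrees=True)
    for i in range(0,len(rows),5):print(rows[i:i+5])
    print("end",p.round(1));return p,M
E
python3 -c "
from h import *
from scipy.optimize import fsolve
print('tub',fsolve(lambda q:[proj('scene',[*q,65])[0]-422.5,proj('side',[*q,65])[0]-237],[530,239]),proj('scene',[531,239,65]),proj('side',[531,239,65]))
p,M,ML,a,bl,ms=frames()
W=[p,np.array([555,-60,195]),np.array([595,140,200])]
L=[np.linalg.norm(W[1]-W[0]),np.linalg.norm(W[2]-W[1])];tot=sum(L)
s=np.cumsum([12,22]+[32]*20);s=list(s[s<tot-45])+[tot-30,tot-10,tot]
tg=[( W[0]+(W[1]-W[0])*q/L[0] if q<L[0] else W[1]+(W[2]-W[1])*(q-L[0])/L[1],0) for q in s]
follow(tg,p,M)
"
```

```text
tub [533.91015406 236.86745151] [421.78002861 155.09235848] [234.91930537 182.30393868]
TOO FAR 4.373202487880021
[[[0.21, 0.62, -1.01], 0.0, 1], [[0.38, 1.13, -1.84], 0.0, 1], [[0.55, 1.65, -2.69], 0.0, 1], [[0.56, 1.65, -2.69], 0.0, 1], [[0.55, 1.65, -2.68], 0.0, 1]]
[[[0.56, 1.65, -2.69], 0.0, 1], [[0.58, 1.64, -2.68], 0.0, 1], [[0.97, 1.55, -2.63], 0.0, 1], [[0.96, 1.55, -2.62], 0.0, 1], [[0.97, 1.55, -2.63], 0.0, 1]]
[[[0.97, 1.55, -2.63], 0.0, 1], [[1.32, 2.12, -3.59], 0.0, 1], [[0.6, 0.97, -1.64], 0.0, 1], [[0.3, 0.48, -0.82], 0.0, 1]]
end [595. 140. 200.]
```

{"fn": "send_rows", "kwargs": {"motion": [[[0.2, 0.6, -1.0], 0, 1], [[0.4, 1.1, -1.8], 0, 1], [[0.55, 1.65, -2.7], 0, 1], [[0.55, 1.65, -2.7], 0, 1], [[0.55, 1.65, -2.7], 0, 1]]}}

```text
clock: 13.97
position: [536.3, -118.1, 185.0]
eef_rot: [-2.567, 0.908, 2.394]
force: [0.2, -0.4, -2.8]
opening: 23.4
finger_force: 61.8
```

{"fn": "send_rows", "kwargs": {"motion": [[[0.55, 1.65, -2.7], 0, 1], [[0.6, 1.65, -2.7], 0, 1], [[0.95, 1.55, -2.6], 0, 1], [[0.95, 1.55, -2.6], 0, 1], [[0.95, 1.55, -2.6], 0, 1]]}}

```text
clock: 14.38
position: [573.3, 36.8, 194.4]
eef_rot: [-2.567, 0.908, 2.394]
force: [1.8, -0.6, -2.9]
opening: 23.2
finger_force: 61.8
```

{"fn": "send_rows", "kwargs": {"motion": [[[0.95, 1.55, -2.6], 0, 1], [[0.9, 1.4, -2.4], 0, 1], [[0.6, 1.0, -1.7], 0, 1], [[0.45, 0.7, -1.2], 0, 1], [[0.2, 0.3, -0.5], 0, 1]]}}

```text
clock: 14.8
position: [593.3, 137.5, 196.0]
eef_rot: [-2.566, 0.907, 2.397]
force: [0.1, -0.0, -3.4]
opening: 23.1
finger_force: 61.8
```

```bash
python3 -c "
from h import *
show()
p,M,ML,a,bl,ms=frames();print(a)
tg=[];al=a;prev=a
def tcp(al,h=85):
    N=ML*R.from_euler('z',al,degrees=True);m=N.apply(ms)
    lip=np.array([533,238,h])-20*np.r_[m[:2]/np.hypot(*m[:2]),0]
    return lip-N.apply(bl)
als=[-18,-11,-4,3,10,17]
e=tcp(17,90)
for i,x in enumerate(als):
    w=(i+1)/len(als);tg.append((p+(e-p)*w,x-prev));prev=x
for x in [24,31,38,45,52,59,66,73,80]: tg.append((tcp(x,max(80,90-(x-17)/3)),x-prev));prev=x
q,N=follow(tg,p,M)
print('final lip',q+N.apply(bl))
"
```

```text
t 14.8 p [593.3 137.5 196. ] j [ 0.425  0.587  0.325  1.749 -0.963  1.689] 
 tip az -82.2 lean 58.9 x [-0.453  0.418 -0.788] y [ 0.884  0.326 -0.335] F [ 0.1 -0.  -3.4] open 23.1
-23.060761761267607
[[[0.46, 0.72, -1.09], 1.01, 1], [[0.52, 0.69, -1.08], 1.4, 1], [[0.6, 0.61, -1.09], 1.4, 1], [[0.67, 0.53, -1.08], 1.4, 1], [[0.73, 0.45, -1.09], 1.4, 1]]
[[[0.78, 0.36, -1.08], 1.4, 1], [[-0.83, -1.12, 0.23], 1.4, 1], [[-0.86, -1.15, 0.25], 1.4, 1], [[-0.87, -1.17, 0.25], 1.4, 1], [[-0.91, -1.18, 0.27], 1.4, 1]]
[[[-1.06, -1.11, 0.19], 1.4, 1], [[-1.13, -1.07, 0.17], 1.4, 1], [[-1.19, -1.08, 0.18], 1.4, 1], [[-1.25, -1.08, 0.18], 1.4, 1], [[-1.34, -1.08, 0.15], 1.4, 1]]
end [479.7 187.7 177.8]
final lip [541.91525445 220.09312038  79.95907797]
```

```bash
cat >> h.py <<'E'
def wr(j):  # wrist orientation without j6
    return R.from_euler('z',j[0])*R.from_euler('y',j[1]-j[2]+j[3])*R.from_euler('z',j[4])
def pred(p,N,j=None):
    """predict j1, pitch sum, j5, j6 for tool pose; calibrated on the current state"""
    s=arm.state();jc=s["joints"];Mc=R.from_euler('xyz',s["eef_rot"])
    C=(wr(jc)*R.from_euler('x',SG*jc[5])).inv()*Mc
    z=N.apply([0,0,1]);w=np.array(p)-305*z;j1=np.arctan2(w[1],w[0])-np.arcsin(131/np.hypot(w[0],w[1]))
    l=R.from_euler('z',-j1).apply(z);j5=np.arcsin(l[1]);P=np.arctan2(-l[2],l[0])
    D=(R.from_euler('z',j1)*R.from_euler('y',P)*R.from_euler('z',j5)).inv()*N*C.inv()
    j6=SG*D.as_rotvec()[0];return np.round([j1,P,j5,j6,np.hypot(w[0],w[1]),w[2]],2)
SG=1
E
python3 -c "
import h
from h import *
p,M,ML,a,bl,ms=frames()
# sign check on recorded earlier state
Mo=R.from_matrix(np.array([[-.45,.885,.119],[.417,.326,-.849],[-.79,-.332,-.516]]))
for sg in(1,-1):
    h.SG=sg;print(sg,'expect -.25 2.0?, -.915 .501',pred([501.6,-242.2,171.5],Mo))
    print(pred(p,M),arm.state()['joints'].round(2))
    for al in(17,40,50,60,70,80):
        N=ML*R.from_euler('z',al,degrees=True);m=N.apply(ms)
        lip=np.array([533,238,85])-20*np.r_[m[:2]/np.hypot(*m[:2]),0]
        print(al,pred(lip-N.apply(bl),N),end=' ')
    print()
"
```

```text
1 expect -.25 2.0?, -.915 .501 [-2.5000e-01  1.0100e+00 -9.2000e-01  5.0000e-01  4.6560e+02  3.2878e+02]
[ 4.300e-01  2.010e+00 -9.600e-01  1.690e+00  6.841e+02  3.536e+02] [ 0.43  0.59  0.32  1.75 -0.96  1.69]
17 [ 5.2000e-01  2.1200e+00 -9.2000e-01  2.5200e+00  7.4797e+02  3.4598e+02] 40 [ 5.2000e-01  2.1300e+00 -9.2000e-01  2.9400e+00  7.0292e+02  3.5757e+02] 50 [ 5.3000e-01  2.1400e+00 -9.1000e-01  3.1200e+00  6.8341e+02  3.5770e+02] 60 [ 5.4000e-01  2.1500e+00 -9.0000e-01 -2.9700e+00  6.6448e+02  3.5480e+02] 70 [ 5.6000e-01  2.1700e+00 -9.0000e-01 -2.7700e+00  6.4639e+02  3.4898e+02] 80 [ 5.800e-01  2.190e+00 -8.900e-01 -2.580e+00  6.297e+02  3.404e+02] 
-1 expect -.25 2.0?, -.915 .501 [-2.5000e-01  1.0100e+00 -9.2000e-01  2.8800e+00  4.6560e+02  3.2878e+02]
[ 4.300e-01  2.010e+00 -9.600e-01  1.690e+00  6.841e+02  3.536e+02] [ 0.43  0.59  0.32  1.75 -0.96  1.69]
17 [ 5.2000e-01  2.1200e+00 -9.2000e-01  8.5000e-01  7.4797e+02  3.4598e+02] 40 [ 5.2000e-01  2.1300e+00 -9.2000e-01  4.4000e-01  7.0292e+02  3.5757e+02] 50 [ 5.3000e-01  2.1400e+00 -9.1000e-01  2.5000e-01  6.8341e+02  3.5770e+02] 60 [ 5.4000e-01  2.1500e+00 -9.0000e-01  6.0000e-02  6.6448e+02  3.5480e+02] 70 [ 5.6000e-01  2.1700e+00 -9.0000e-01 -1.3000e-01  6.4639e+02  3.4898e+02] 80 [ 5.800e-01  2.190e+00 -8.900e-01 -3.300e-01  6.297e+02  3.404e+02]
```

```bash
python3 -c "
from h import *
p,M,ML,a,bl,ms=frames();tg=[];prev=a
def tcp(al,h=85,o=5):
    N=ML*R.from_euler('z',al,degrees=True);m=N.apply(ms)
    lip=np.array([533,238,h])-o*np.r_[m[:2]/np.hypot(*m[:2]),0]
    return lip-N.apply(bl)
als=[-18,-11,-4,3,10,17];e=tcp(17,92)
for i,x in enumerate(als):
    w=(i+1)/len(als);tg.append((p+(e-p)*w,x-prev));prev=x
for x,h in [(24,90),(31,88),(38,86),(44,85),(48,85)]: tg.append((tcp(x,h),x-prev));prev=x
q,N=follow(tg,p,M);print('final lip',q+N.apply(bl),pred(q,N))
"
```

```text
[[[0.55, 0.49, -1.14], 1.01, 1], [[0.59, 0.45, -1.13], 1.4, 1], [[0.64, 0.37, -1.14], 1.4, 1], [[0.68, 0.28, -1.14], 1.4, 1], [[0.71, 0.21, -1.13], 1.4, 1]]
[[[0.72, 0.11, -1.14], 1.4, 1], [[-0.8, -1.11, 0.13], 1.4, 1], [[-0.81, -1.13, 0.14], 1.4, 1], [[-0.83, -1.14, 0.14], 1.4, 1], [[-0.78, -0.96, 0.08], 1.2, 1]]
[[[-0.58, -0.59, 0.02], 0.8, 1]]
end [537.1 201.6 200.3]
final lip [537.60510571 236.12588554  84.98724926] [ 5.500e-01  2.160e+00 -9.000e-01  3.110e+00  6.807e+02  3.579e+02]
```

{"fn": "send_rows", "kwargs": {"motion": [[[0.55, 0.5, -1.15], 1.0, 1], [[0.6, 0.45, -1.15], 1.4, 1], [[0.65, 0.35, -1.15], 1.4, 1], [[0.7, 0.3, -1.15], 1.4, 1], [[0.7, 0.2, -1.15], 1.4, 1]]}}

```text
clock: 15.22
position: [595.7, 204.1, 196.5]
eef_rot: [2.854, 1.002, 1.368]
force: [0.1, 0.1, -3.0]
opening: 23.3
finger_force: 61.7
```

```bash
python3 -c "
from h import *
show();p,M,ML,a,bl,ms=frames();print(a,p+M.apply(bl))
prev=a;tg=[]
def tcp(al,h=85,o=5):
    N=ML*R.from_euler('z',al,degrees=True);m=N.apply(ms)
    lip=np.array([533,238,h])-o*np.r_[m[:2]/np.hypot(*m[:2]),0]
    return lip-N.apply(bl)
for x,h in [(a+6.5,92),(24,90),(31,88),(38,86),(44,85),(48,85)]: tg.append((tcp(x,h),x-prev));prev=x
follow(tg,p,M)"
```

```text
t 15.22 p [595.7 204.1 196.5] j [ 0.509  0.782  0.584  1.918 -0.923  2.4  ] 
 tip az -82.3 lean 58.9 x [ 0.108  0.528 -0.843] y [0.987 0.041 0.153] F [ 0.1  0.1 -3. ] open 23.3
10.28503708245104 [526.09746466 218.09153682  99.27538796]
[[[0.9, 0.17, -1.17], 1.3, 1], [[-0.83, -1.15, 0.14], 1.44, 1], [[-0.82, -1.13, 0.13], 1.4, 1], [[-0.82, -1.15, 0.14], 1.4, 1], [[-0.78, -0.95, 0.08], 1.2, 1]]
[[[-0.58, -0.59, 0.02], 0.8, 1]]
end [537.1 201.6 200.3]
```

{"fn": "send_rows", "kwargs": {"motion": [[[0.9, 0.2, -1.15], 1.3, 1], [[-0.8, -1.15, 0.15], 1.4, 1], [[-0.8, -1.15, 0.15], 1.4, 1], [[-0.8, -1.15, 0.15], 1.4, 1], [[-0.8, -0.95, 0.1], 1.2, 1]]}}

```text
clock: 15.63
position: [545.0, 201.5, 199.9]
eef_rot: [2.287, 0.667, 0.629]
force: [-0.1, -0.3, -1.9]
opening: 23.3
finger_force: 61.5
```

{"fn": "send_rows", "kwargs": {"motion": [[[-0.6, -0.6, 0], 0.8, 1], [[0, 0, 0], 0, 1], [[0, 0, 0], 0, 1]]}}

```text
clock: 15.88
position: [537.3, 200.6, 201.1]
eef_rot: [2.258, 0.62, 0.581]
force: [0.5, -0.7, -1.9]
opening: 23.4
finger_force: 61.5
```

```bash
python3 -c "
from h import *
import cv2
show();p,M,ML,a,bl,ms=frames();print(a,p+M.apply(bl))
cv2.imwrite('pics/s4.png',np.hstack([cv2.resize(arm.grab_frame('side')[80:280,130:330,::-1],(400,400)),cv2.resize(arm.grab_frame('scene')[40:240,320:520,::-1],(400,400))]))"
```

```text
t 15.88 p [537.3 200.6 201.1] j [ 0.548  0.633  0.378  1.902 -0.903  3.098] 
 tip az -82.2 lean 58.9 x [ 0.68   0.447 -0.581] y [ 0.724 -0.284  0.629] F [ 0.5 -0.7 -1.9] open 23.4
47.29066962759299 [536.40761946 235.00476892  85.71359698]
```

View pics/s4.png

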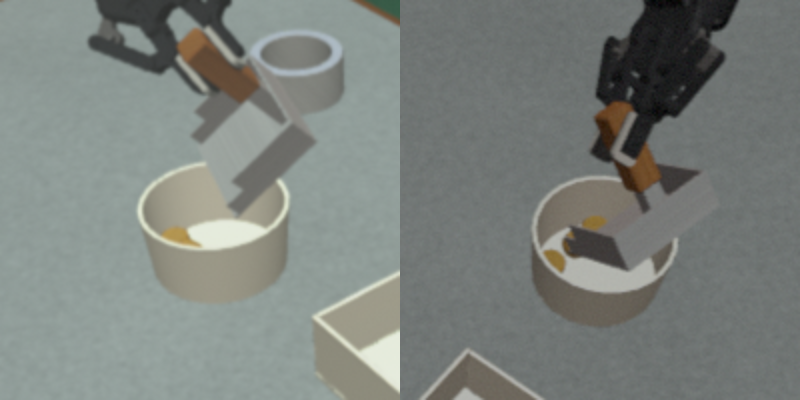

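```bash
python3 -c "
from h import *
p,M,ML,a,bl,ms=frames();az=ML.apply(-ms);print('scoop az',np.degrees(np.arctan2(az[1],az[0])))
o=T0+TR.apply([25,0,4]);lip=o-47.5*az
t=lip-ML.apply(bl);print('place tcp',t)
W=[p,p+[25,-15,40],np.array([600,60,245]),np.array([t[0]+0,-150,225]),t+[0,0,75]]
tg=[]
tot=0;al=a
for A,B in zip(W,W[1:]):
    n=int(np.ceil(np.linalg.norm(B-A)/36))
    for i in range(n):
        u=0 if len(tg)<2 else -min(6.9,al);al+=u;tg.append((A+(B-A)*(i+1)/n,u))
print(len(tg),al);q,N=follow(tg,p,M);print(pred(q,N))
"
```

```text
scoop az 7.817480419912329
place tcp [ 594.75084849 -257.22173828   89.6897308 ]
16 0.0
[[[-0.65, 2.38, -0.25], 0.0, 1], [[-0.64, 2.37, -0.25], 0.0, 1], [[-0.83, 1.63, 2.73], -1.38, 1], [[-1.02, 1.52, 2.72], -1.38, 1], [[-1.19, 1.38, 2.73], -1.38, 1]]
[[[-1.35, 1.23, 2.73], -1.38, 1], [[-1.6, -0.02, 3.13], -1.38, 1], [[-1.58, -0.22, 3.13], -1.38, 1], [[-1.55, -0.4, 3.13], -1.18, 1], [[-1.5, -0.57, 3.13], -0.0, 1]]
[[[-1.5, -0.56, 3.14], -0.0, 1], [[-1.5, -0.56, 3.13], -0.0, 1], [[-0.08, -0.37, 3.05], -0.0, 1], [[-0.08, -0.36, 3.05], -0.0, 1], [[-0.08, -0.37, 3.06], -0.0, 1]]
[[[-0.08, -0.36, 3.05], -0.0, 1]]
end [ 594.8 -257.2  164.7]
[-2.3000e-01  1.0300e+00 -9.2000e-01  9.3000e-01  5.5925e+02  3.2218e+02]
```

{"fn": "send_rows", "kwargs": {"motion": [[[-0.65, 2.4, -0.25], 0, 1], [[-0.65, 2.4, -0.25], 0, 1], [[-0.85, 1.65, 2.7], -1.4, 1], [[-1.0, 1.5, 2.7], -1.4, 1], [[-1.2, 1.4, 2.7], -1.4, 1]]}}

```text
clock: 16.4
position: [589.4, 98.0, 245.0]
eef_rot: [2.487, 0.862, 0.917]
force: [0.1, -0.0, -1.5]
opening: 23.1
finger_force: 61.6
```

{"fn": "send_rows", "kwargs": {"motion": [[[-1.35, 1.25, 2.7], -1.4, 1], [[-1.6, 0, 3.1], -1.4, 1], [[-1.6, -0.2, 3.1], -1.4, 1], [[-1.55, -0.4, 3.1], -1.0, 1], [[-1.5, -0.55, 3.1], 0, 1]]}}

```text
clock: 16.82
position: [590.7, -55.3, 233.5]
eef_rot: [2.998, 1.021, 1.539]
force: [1.3, -0.7, -1.9]
opening: 23.2
finger_force: 61.6
```

{"fn": "send_rows", "kwargs": {"motion": [[[-1.5, -0.55, 3.1], 0, 1], [[-1.5, -0.55, 3.1], 0, 1], [[-0.1, -0.35, 3.0], 0, 1], [[-0.1, -0.35, 2.5], 0, 1], [[0, 0, 0], 0, 1]]}}

```text
clock: 17.23
position: [583.4, -174.7, 195.9]
eef_rot: [2.996, 1.02, 1.532]
force: [-1.0, 0.2, -1.8]
opening: 23.5
finger_force: 61.6
```

```bash
python3 -c "
from h import *
show();p,M,ML,a,bl,ms=frames();az=ML.apply(-ms);print(a)
o=T0+TR.apply([25,0,4]);t=o-47.5*az-ML.apply(bl);print('place tcp',t)
follow([(p+(t+[0,0,60]-p)*.5,-a),(t+[0,0,60],0),(t+[0,0,60],0),(t+[0,0,42],0),(t+[0,0,24],0),(t+[0,0,10],0),(t+[0,0,3],0)],p,M)"
```

```text
t 17.23 p [ 583.4 -174.7  195.9] j [-0.086 -0.114 -0.467  0.876 -0.989  1.256] 
 tip az -82.5 lean 58.8 x [ 0.02   0.523 -0.852] y [0.994 0.085 0.076] F [-1.   0.2 -1.8] open 23.5
5.08717220210308
place tcp [ 594.68788308 -257.40246796   89.6597244 ]
TOO FAR 4.773489289817251
TOO FAR 4.773436916939407
[[[-0.18, 0.03, 4.77], -1.02, 1], [[-0.18, 0.02, 4.77], 0.0, 1], [[-0.0, 0.0, -0.0], 0.0, 1], [[1.54, 0.0, 0.93], 0.0, 1], [[1.54, 0.0, 0.93], 0.0, 1]]
[[[1.19, 0.0, 0.72], 0.0, 1], [[0.6, 0.0, 0.37], 0.0, 1]]
end [ 594.7 -257.4   92.7]
```

{"fn": "send_rows", "kwargs": {"motion": [[[-0.1, 0, 3.2], -1.0, 1], [[-0.1, 0, 3.2], 0, 1], [[-0.15, 0, 3.1], 0, 1], [[0, 0, 0], 0, 1], [[0, 0, 0], 0, 1]]}}

```text
clock: 17.65
position: [595.7, -254.5, 151.4]
eef_rot: [3.136, 1.026, 1.697]
force: [0.5, 0.5, -2.1]
opening: 23.2
finger_force: 61.6
```

```bash
python3 -c "
from h import *
show();p,M,ML,a,bl,ms=frames();az=ML.apply(-ms);print(a)
o=T0+TR.apply([25,0,4]);t=o-47.5*az-ML.apply(bl);print('place tcp',t)
follow([(t+[0,0,50],-a),(t+[0,0,35],0),(t+[0,0,20],0),(t+[0,0,9],0),(t+[0,0,3],0)],p,M)"
```

```text
t 17.65 p [ 595.7 -254.5  151.4] j [-0.228 -0.112 -0.57   0.583 -0.927  0.944] 
 tip az -82.4 lean 58.8 x [-0.065  0.514 -0.855] y [0.991 0.131 0.003] F [ 0.5  0.5 -2.1] open 23.2
0.21129162111793873
place tcp [ 594.71394664 -257.31403102   89.65590179]
[[[0.87, -0.14, 0.83], -0.04, 1], [[1.28, -0.0, 0.78], 0.0, 1], [[1.28, -0.0, 0.78], 0.0, 1], [[0.94, -0.0, 0.57], 0.0, 1], [[0.52, -0.0, 0.31], 0.0, 1]]
end [ 594.7 -257.3   92.6]
```

{"fn": "send_rows", "kwargs": {"motion": [[[0.85, -0.15, 0.85], 0, 1], [[1.3, 0, 0.8], 0, 1], [[1.3, 0, 0.8], 0, 1], [[0.95, 0, 0.55], 0, 1], [[0.5, 0, 0.3], 0, 1]]}}

```text
clock: 18.07
position: [595.9, -255.5, 92.3]
eef_rot: [3.134, 1.026, 1.699]
force: [0.4, 0.7, -2.1]
opening: 23.1
finger_force: 61.5
```

{"fn": "send_rows", "kwargs": {"motion": [[[0.1, 0, 0.05], 0, 1], [[0.1, 0, 0.05], 0, 1], [[0, 0, 0], 0, 1]]}}

```text
clock: 18.32
position: [596.5, -256.1, 92.2]
eef_rot: [3.128, 1.027, 1.693]
force: [-1.0, 0.3, -1.3]
opening: 23.4
finger_force: 61.6
```

```bash
python3 -c "
from h import *
show()"
```

```text
t 18.32 p [ 596.5 -256.1   92.2] j [-0.231 -0.03  -0.613  0.449 -0.924  0.936] 
 tip az -82.1 lean 58.9 x [-0.063  0.513 -0.856] y [0.991 0.133 0.007] F [-1.   0.3 -1.3] open 23.4
```

{"fn": "send_rows", "kwargs": {"motion": [[[0.1, 0, 0.05], 0, 1], [[0.1, 0, 0.05], 0, 1], [[0.1, 0, 0.05], 0, 1], [[0, 0, 0], 0, 1]]}}

```text
clock: 18.65
position: [597.5, -256.6, 91.1]
eef_rot: [3.123, 1.03, 1.688]
force: [1.5, 1.6, 7.4]
opening: 23.5
finger_force: 62.1
```

```bash
python3 -c "
from h import *
show()"
```

```text
t 18.65 p [ 597.5 -256.6   91.1] j [-0.231 -0.025 -0.613  0.441 -0.926  0.936] 
 tip az -82.0 lean 59.0 x [-0.06   0.511 -0.857] y [0.991 0.133 0.01 ] F [1.5 1.6 7.4] open 23.5
```

{"fn": "send_rows", "kwargs": {"motion": [[[0, 0, 0], 0, 0.5], [[0, 0, 0], 0, 0], [[0, 0, 0], 0, 0], [[0, 0, 0], 0, 0], [[0, 0, 0], 0, 0]]}}

```text
clock: 19.07
position: [595.8, -255.9, 87.7]
eef_rot: [3.131, 1.027, 1.695]
force: [0.1, -0.2, -0.5]
opening: 81.6
finger_force: 0.0
```

{"fn": "send_rows", "kwargs": {"motion": [[[0, 0, -1.5], 0, 0], [[0, 0, -3], 0, 0], [[0, 0, -3], 0, 0], [[0, 0, -3], 0, 0], [[0, 0, -3], 0, 0]]}}

```text
clock: 19.48
position: [579.6, -140.5, 158.7]
eef_rot: [3.13, 1.027, 1.694]
force: [1.7, -0.4, -0.5]
opening: 85.5
finger_force: 0.0
```

{"fn": "send_rows", "kwargs": {"motion": [[[-3, 0, -1], 0, 0], [[-3, 0, -1], 0, 0], [[0, 0, 0], 0, 0], [[0, 0, 0], 0, 0]]}}

```text
clock: 19.82
position: [582.7, -155.5, 222.1]
eef_rot: [3.122, 1.028, 1.687]
force: [-0.6, 0.1, -0.2]
opening: 85.7
finger_force: 0.0
```

```bash
python3 -c "
from h import *
import cv2
show()
cv2.imwrite('pics/f.png',np.hstack([cv2.resize(arm.grab_frame('side')[160:480,130:580,::-1],(450,320)),cv2.resize(arm.grab_frame('scene')[100:220,350:480,::-1],(347,320))]))"
```

```text
t 19.82 p [ 582.7 -155.5  222.1] j [-0.051 -0.119 -0.421  0.965 -0.998  1.225] 
 tip az -82.0 lean 58.9 x [-0.06   0.513 -0.856] y [0.991 0.133 0.01 ] F [-0.6  0.1 -0.2] open 85.7
```

View pics/f.png

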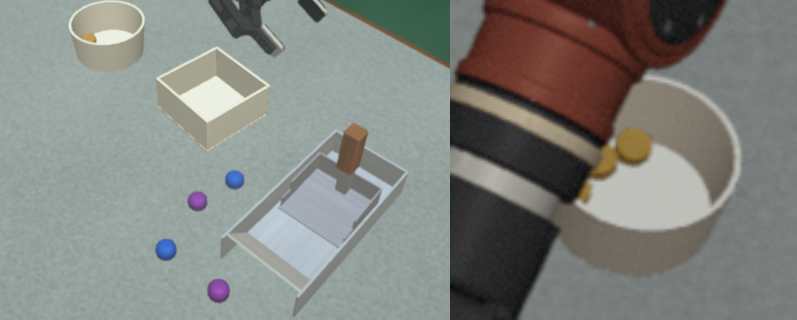

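The picture shows the scoop upright in the tray at about (330,190). The tray is empty, the bin has not moved, and three orange plugs are in the tub, at about (585,185), (600,160) and (633,146).

```bash
python3 -c "
from bench import arm
print(arm.sign_off())"
```

```text
the job is handed in; nothing more can be done
None
```

The job is handed in at about 20 s: the last picture shows all three plugs in the round tub, the scoop standing upright and released in the tray, and the square bin where it was; the hand-in call returned no verdict.

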